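# Nest the measuring cups on the board

### The arm

A 6-joint arm with a two-finger parallel gripper is mounted at the origin on a cart in front of the work surface, level with it; the furniture and walls round the work are solid. World frame = base frame: x ahead of the robot, y to its left, z up, the work surface at z = 0. Lengths are in m, angles in rad, forces in N, time in s.
With the tool pointing down it reaches from about 0.35 to 0.775 m from the base axis. Payload 5.5 kg.
Tool frame: the origin (TCP) lies between the finger pads, 19 mm behind the fingertips; this is the grasp point; z points along the fingers, y is the line along which they close (so a half turn about z gives the same grasp; the last joint's range is limited). The gripper opens to 85 mm and grips with 20 to 120 N. Pads are 22 mm wide; open, the fingers measure 114 mm over their backs; the gripper's body (76 mm by 85 mm) begins 54 mm behind the grasp point. The pads swing forward as they close: fully open they stand 13 mm farther back than shut.
Start: joints at [1.031, 0.313, 0.046, 1.304, 0, 1.431], TCP at [0.224, 0.53, 0.25] pointing down, gripper open.
Joint ranges: [-2.76, 2.76], [-0.86, 1.69], [-1.03, 1.26], [-2.2, 2.34], [-1.47, 1.5], [-3.14, 3.14]. Speed limits (rad/s): [2.57, 2.57, 3.14, 3.14, 3.14, 3.14].

### API

Orientations are given as a unit quaternion [w, x, y, z].
In Python, from workcell import get_state, read_camera, hand_in gives the robot as it stands.
- The arm moves only by the tool send_rows, never from a script. Its argument "increments" is a list of rows, each an object of numbers: "dx", "dy", "dz": the shift along the world's x, y, z in units of 25 mm (1.0 is 25 mm); "roll": the turn about the world's z in units of 8 degrees (1.0 is 8 degrees); "claw": the opening, from -1 (shut) to 1 (fully open). In form: [{"dx": .., "dy": .., "dz": .., "roll": .., "claw": ..}, ...]. A call has exactly 5 rows; each row is the pose to reach, as a shift and turn from the pose commanded when the call began; what a row does not reach only later rows make up. A row lasts 1/8 s, in which the tool goes at most 62.5 mm and 10.7 degrees, less where a joint would pass 70% of its speed; a pose out of reach is approached as far as the arm can. A call with a gripper value outside its range is refused whole. The fingers move at their own pace and stop on an object; "grip_force" is the grip in N (left out, the last holds). Time passes only in rows, so rows that repeat a pose let the fingers close, or fill a call up. It gives the time, the measured TCP pose, the force, the opening and the grip force at its end, in the units of the state.
- get_state(): the state, without advancing time (a new reading comes with each control period).
- read_camera(name): name is "scene" or "top"; returns a dict with "image" (420x560x3 uint8, blue, green, red), "fx", "fy", "cx", "cy" (pixels), "dist_coeffs" ([k1, k2, p1, p2, k3] as OpenCV has them; the pictures are not rectified), "world_to_cam" (4x4, takes a point from world to camera coordinates). Camera axes: x right, y up, looking along -z (the intrinsics and any distortion apply to the point x, -y, -z); pixel columns grow to the right and rows downward; lengths in m; the calibration is good to about 2 mm. A picture is of the moment at which its call begins. There is no depth.
- hand_in(): hands the job in; it is judged then, once.
The state is a dict: "clock": time; "joint_pos": joint angles; "qvel": joint speeds; "tau": joint torques, N m; "tcp_pos": TCP position; "orientation": TCP orientation; "wrist_force": force on the tool from outside, world axes, zero at the start; "ft_torque": the same for the moment, N m; "finger_gap": finger opening in m; "grip_force": force on a finger pad.
Only numpy, scipy, OpenCV 4.12 (cv2) and the standard library are available. Lean on these libraries where they do the work, as an engineer would, in place of code of your own. Each camera call takes 0.05 s, during which the arm holds its last target. There are 200 camera calls.

### The job

Put the four steel measuring cups away as one nest on the round wooden board: stand the largest cup upright in the middle of the board first, then nest the second largest in it, then the third, and the smallest last, each standing fully down on the floor of the cup before it. Take the cups one at a time, let go of each once it is in place, and leave the tin, the shaker and the mug where they stand.

Things in the scene. Friction and masses are not known exactly. Their poses are not given: they have to be found in the camera images.
- board: Round flat board of medium-brown wood, 106 mm across and 12 mm thick, plain flat top; fixed to the worktop. Origin: centre of its underside, on the worktop (z = 0), its top 12 mm above. Wall cabinets hang 0.4 m above the back of the worktop behind the cups, and a hood to the right: carry the cups low (tool point 0.15 to 0.17 m up clears all cups), on the robot's side.
- cup_1: Largest of 4 alike steel measuring cups, open upward: rim 92 mm, foot 82 mm across, 44 high, wall 2.5, floor 4 thick, about 130 g. Origin: centre of underside, z up. Flat handle 14 wide (y), 5 thick, 60 long, from the rim to own -x, rising outward 25 deg; its middle at x -72, z 52. Grip handles across the width, from above.
- cup_2: Second largest of 4 alike steel measuring cups, open upward: rim 76 mm, foot 66 mm across, 45 high, wall 2.5, floor 4 thick, about 110 g. Origin: centre of underside, z up. Flat handle 14 wide (y), 5 thick, 60 long, from the rim to own -x, rising outward 25 deg; its middle at x -64, z 53. In the next larger cup: 5 mm play at the foot, rim 5 above its rim, handle over its rim.
- cup_3: Third largest of 4 alike steel measuring cups, open upward: rim 60 mm, foot 50 mm across, 46 high, wall 2.5, floor 4 thick, about 90 g. Origin: centre of underside, z up. Flat handle 14 wide (y), 5 thick, 60 long, from the rim to own -x, rising outward 25 deg; its middle at x -56, z 54. In the next larger cup: 5 mm play at the foot, rim 5 above its rim, handle over its rim.
- cup_4: Smallest of 4 alike steel measuring cups, open upward: rim 44 mm, foot 34 mm across, 47 high, wall 2.5, floor 4 thick, about 70 g. Origin: centre of underside, z up. Flat handle 14 wide (y), 5 thick, 60 long, from the rim to own -x, rising outward 25 deg; its middle at x -48, z 55. In the next larger cup: 5 mm play at the foot, rim 5 above its rim, handle over its rim.
- tin: Bystander: an unopened food tin, 57 mm across, 72 mm high. Origin: centre of its underside.
- shaker: Bystander: a clear shaker with a grey domed top, 44 mm across, 90 mm high. Origin: centre of its underside.
- mug: Bystander: a white mug, 78 mm across, 101 mm high, its handle to its own -y. Origin: underside, midway along the 112 mm overall length with handle.
Mind the look-alikes: they are no part of the job. Several things have the shape of the board; the one meant has the colours described above.

How it is judged:
On the way, in this order (a step that is already met when the one before it is completed fails the run):
1. the largest cup stands, released, on the middle of the board (horizontal distance between cup_1 and board below 0.015 m and height (world z) of cup_1 between 0.008 and 0.016 m and angle between cup_1's own z axis and vertical below 0.12 rad and contact force between the fingers and cup_1 below 0.2 N), for 0.2 s.
2. the second largest cup stands, released, in the largest cup (all of step 1 and horizontal distance between cup_2 and cup_1 below 0.012 m and z of cup_2 in the frame of cup_1 between 0 and 0.009 m and angle between cup_2's own z axis and vertical below 0.12 rad and contact force between the fingers and cup_2 below 0.2 N), for 0.2 s.
3. the third largest cup stands, released, in the second largest cup (all of step 2 and horizontal distance between cup_3 and cup_2 below 0.012 m and z of cup_3 in the frame of cup_2 between 0 and 0.009 m and angle between cup_3's own z axis and vertical below 0.12 rad and contact force between the fingers and cup_3 below 0.2 N), for 0.2 s.
4. the smallest cup stands, released, in the third largest cup (all of step 3 and horizontal distance between cup_4 and cup_3 below 0.012 m and z of cup_4 in the frame of cup_3 between 0 and 0.009 m and angle between cup_4's own z axis and vertical below 0.12 rad and contact force between the fingers and cup_4 below 0.2 N), for 0.2 s.
At the end, for the whole second after the job is handed in: The largest cup stands on the board, within 15 mm of its centre; each smaller cup stands in the next larger one, its underside less than 9 mm above the larger cup's underside and its axis within 12 mm of it; all four are upright within 0.12 rad (7 degrees), released and at rest (all of step 4 and linear speed of each of cup_1, cup_2, cup_3, cup_4 below 0.02 m/s and angular speed of each of cup_1, cup_2, cup_3, cup_4 below 0.2 rad/s); the robot touches nothing.
It fails at once if the tin is moved by more than 20 mm (distance of tin from where it was at the start of the episode above 0.02 m).
It fails at once if the shaker is moved by more than 20 mm (distance of shaker from where it was at the start of the episode above 0.02 m).
It fails at once if the mug is moved by more than 20 mm (distance of mug from where it was at the start of the episode above 0.02 m).
It also fails if it takes over 99 s, if anything falls off the work surface, if the arm or the gripper's body presses on something with over 40 N, if the wrist force passes 120 N, or if a joint passes its speed limit or range.

## Working session

There is one attempt and no reset: what is moved stays moved. The work goes in short steps, Python scripts to look and compute and a tool call to move; the robot and the scene stay as the last step left them, time stands still between calls to the robot, and variables do not carry over. Pictures are saved under pics/ and viewed, at most 14 in all, crops included, and the job is handed in when it is done.

Besides the shell and the picture viewer there is one more tool, called after "Request:" by a JSON object that holds its "method" and its "body". send_rows: Moves the arm, as the interface text tells. Its arguments: {"type":"object","properties":{"increments":{"type":"array","items":{"type":"object","properties":{"dx":{"type":"number"},"dy":{"type":"number"},"dz":{"type":"number"},"roll":{"type":"number"},"claw":{"type":"number"}}}},"grip_force":{"type":"number"}},"required":["increments"]}

```bash
ls; mkdir -p pics
python3 - <<'E'
from workcell import get_state, read_camera
import cv2,pickle
s=get_state(); print(s)
for n in("scene","top"):
    c=read_camera(n); cv2.imwrite(f"pics/{n}0.png",c["image"]); pickle.dump(c,open(f"{n}0.pkl","wb"))
    print(n,c["fx"],c["fy"],c["cx"],c["cy"],c["dist_coeffs"]); print(c["world_to_cam"])
E
```

```text
pics
{'clock': 0.0, 'joint_pos': array([1.03135632e+00, 3.14020247e-01, 4.49853578e-02, 1.30364701e+00,
       9.11784644e-07, 1.43121708e+00]), 'qvel': array([-1.86768434e-03,  4.59759241e-05, -1.44376920e-03,  1.72018901e-04,
        6.05158659e-05, -9.27861329e-04]), 'tau': array([ 1.63873997e-04, -4.80625284e+01,  2.98533618e+01,  1.96029874e-02,
       -2.21824080e-04, -1.63433759e-05]), 'tcp_pos': array([0.22358345, 0.52921466, 0.2491002 ]), 'orientation': array([-3.14400272e-04,  1.98601008e-01,  9.80079972e-01, -8.88816254e-04]), 'wrist_force': array([ 0.24656824, -0.52562636, -0.38349678]), 'ft_torque': array([ 0.01223074, -0.0456135 , -0.05972708]), 'grip_force': 0.0, 'finger_gap': 0.08524839292613683}
scene 490.09910245909435 490.09910245909435 280.96593220551114 211.06125028759536 [-0.03718877  0.          0.          0.          0.        ]
[[ 0.75098465 -0.66030738  0.00402717 -0.32128403]
 [ 0.25416631  0.29468809  0.9211723  -0.20895415]
 [-0.60944363 -0.69076269  0.38913412 -1.12872888]
 [ 0.          0.          0.          1.        ]]
top 486.4974491239733 486.4974491239733 283.68845390966015 209.30344242779236 [-0.10586205  0.          0.          0.          0.        ]
[[ 0.02061243 -0.99975299  0.00831205  0.09369862]
 [ 0.99142979  0.02151216  0.12885724 -0.51527288]
 [-0.12900423  0.00558475  0.99162832 -1.25338457]
 [ 0.          0.          0.          1.        ]]
```

View pics/scene0.png

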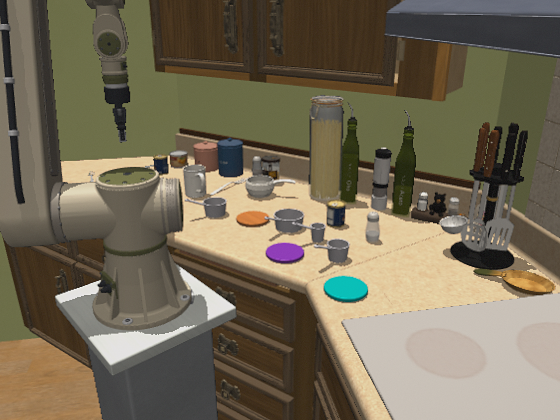

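View pics/top0.png

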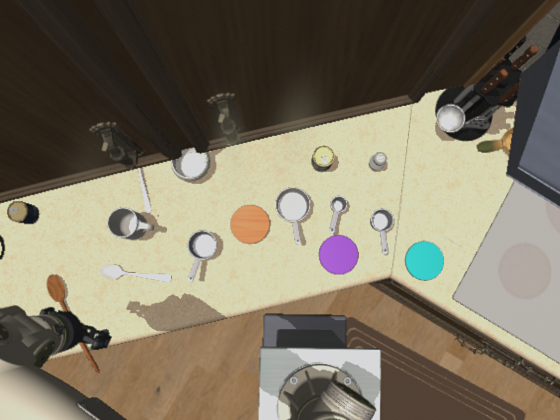

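The board is the orange-brown disc, at top (250,224) and scene (252,218). In the top view the cups are at about (292,206), (203,245), (381,221) and (338,205). The tin is at (322,158), the shaker at (378,161) and the mug at (125,223). I'll zoom in next.

Run:
```python
import cv2
t=cv2.imread("pics/top0.png");s=cv2.imread("pics/scene0.png")
a=cv2.resize(t[180:290,180:400],None,fx=3.6,fy=3.6,interpolation=cv2.INTER_CUBIC)
cv2.imwrite("pics/tc.png",a)
b=cv2.resize(s[180:280,190:370],None,fx=4.4,fy=4.4,interpolation=cv2.INTER_CUBIC)
cv2.imwrite("pics/sc.png",b)
```

```text
(no output)
```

View pics/tc.png

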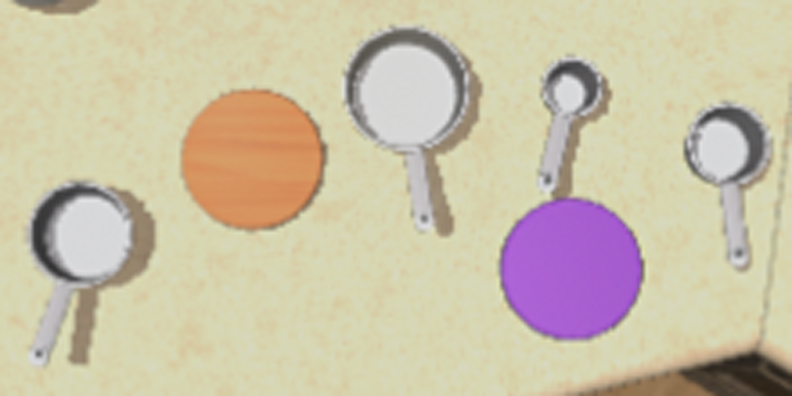

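View pics/sc.png

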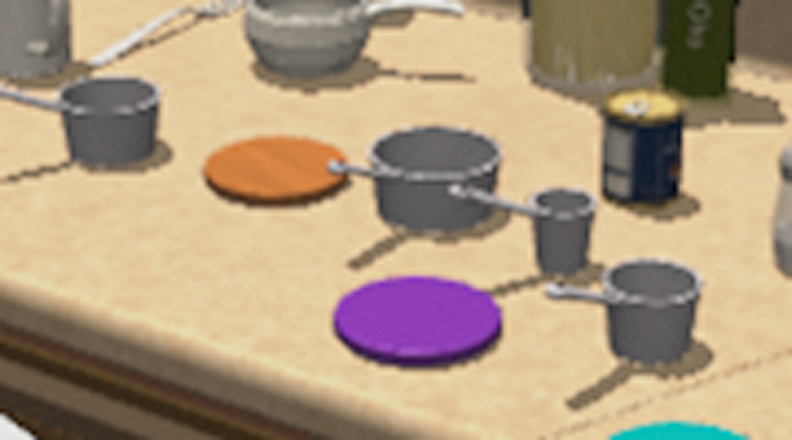

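The purple and cyan discs are look-alikes. By size the cups are: largest at top (292,206), second at (203,245), third at (381,221) and smallest at (338,205). All the handles point toward the robot. Next I'll measure them.

```bash
cat > h.py <<'E'
import numpy as np,cv2
from workcell import get_state, read_camera
def ray(c,uv):
    K=np.array([[c["fx"],0,c["cx"]],[0,c["fy"],c["cy"]],[0,0,1]])
    p=cv2.undistortPoints(np.float64(uv).reshape(-1,1,2),K,np.float64(c["dist_coeffs"]))[:,0]
    d=np.c_[p[:,0],-p[:,1],-np.ones(len(p))]
    T=np.array(c["world_to_cam"]);R=T[:3,:3]
    return -R.T@T[:3,3], d@R
def onz(c,uv,z):
    o,d=ray(c,uv); return (o+d*((z-o[2])/d[:,2])[:,None])[:,:2]
def tri(c1,u1,c2,u2):
    o1,d1=ray(c1,u1);o2,d2=ray(c2,u2)
    A=np.c_[d1[0],-d2[0]];s=np.linalg.lstsq(A,o2-o1,rcond=None)[0]
    a=o1+s[0]*d1[0];b=o2+s[1]*d2[0]
    return (a+b)/2,np.linalg.norm(a-b)
def proj(c,p):
    T=np.array(c["world_to_cam"]);q=np.atleast_2d(p)@T[:3,:3].T+T[:3,3];q=q*[1,-1,-1]
    K=np.array([[c["fx"],0,c["cx"]],[0,c["fy"],c["cy"]],[0,0,1]])
    return cv2.projectPoints(q,np.zeros(3),np.zeros(3),K,np.float64(c["dist_coeffs"]))[0][:,0]
def blob(c,mask,box):
    m=np.zeros_like(mask);x0,y0,x1,y1=box;m[y0:y1,x0:x1]=mask[y0:y1,x0:x1]
    k=max(cv2.findContours(m,cv2.RETR_EXTERNAL,cv2.CHAIN_APPROX_NONE)[0],key=cv2.contourArea)
    f=np.zeros_like(m);cv2.drawContours(f,[k],-1,255,-1);return f
E
python3 - <<'E'
from h import *
import pickle
t=pickle.load(open("top0.pkl","rb"));s=pickle.load(open("scene0.pkl","rb"))
print("camT",ray(t,[[280,210]])[0],"camS",ray(s,[[280,210]])[0])
def hsv(c): return cv2.cvtColor(c["image"],cv2.COLOR_BGR2HSV)
def orange(c): h=hsv(c);return cv2.inRange(h,(5,130,80),(16,255,255))
# board
mb=[]
for c,box in((t,(225,200,275,250)),(s,(230,205,275,230))):
    f=blob(c,orange(c),box);k=cv2.findContours(f,0,1)[0][0]
    mb.append((k,cv2.fitEllipse(k)));print("board px",mb[-1][1])
# board top from the top view; scene top-face far edge check
P=onz(t,mb[0][0].reshape(-1,2),0.012);ce,r=cv2.minEnclosingCircle(np.float32(P*1000));print("board",ce,r)
E0=t
for z in(0,.012,.02):
    P=onz(t,mb[0][0].reshape(-1,2),z);print(z,P.min(0),P.max(0),(P.min(0)+P.max(0))/2)
h=hsv(t);g=cv2.inRange(h,(0,0,60),(180,60,255))
# steel: low saturation
for n,box,D,H in((1,(265,180,315,250),92,44),(2,(180,225,222,290),76,45),(3,(362,202,400,262),60,46),(4,(322,190,354,240),44,47)):
    f=blob(t,g,box);k=cv2.getStructuringElement(cv2.MORPH_ELLIPSE,(11,11))
    o=cv2.morphologyEx(f,cv2.MORPH_OPEN,k);kc=max(cv2.findContours(o,0,1)[0],key=cv2.contourArea)
    e=cv2.fitEllipse(kc)
    P=onz(t,kc.reshape(-1,2),H/1000.);ce,r=cv2.minEnclosingCircle(np.float32(P*1000))
    han=cv2.subtract(f,cv2.dilate(o,np.ones((5,5))));ys,xs=np.nonzero(han)
    l=cv2.connectedComponentsWithStats(han)
    i=1+np.argmax(l[2][1:,4]);ys,xs=np.nonzero(l[1]==i)
    cen=onz(t,[[xs.mean(),ys.mean()]],.056)[0]
    # far tip
    c0=np.array(e[0]);q=np.c_[xs,ys];tip=q[np.argmax(np.linalg.norm(q-c0,axis=1))]
    C=onz(t,[e[0]],H/1000.)[0];d=cen-C
    print(n,"ellipse",np.round(e[0],1),np.round(e[1],1),"C",C.round(4),"circ",np.round(ce,1),round(r,1),"hdl cen",np.round(cen,4),"dist",np.linalg.norm(d).round(4),"ang",np.degrees(np.arctan2(d[1],d[0])).round(1),"tip",tip)
E
```

```text
camT [0.34723362 0.11175995 1.30850945] camS [-0.39350815 -0.93025372  0.63300356]
board px ((249.8319091796875, 223.88870239257812), (36.892269134521484, 37.16694641113281), 69.23519897460938)
board px ((251.89810180664062, 218.2242889404297), (14.712420463562012, 30.316997528076172), 88.8560562133789)
board (474.80694580078125, 194.27528381347656) 51.10184860229492
0 [0.42652423 0.14560799] [0.52737602 0.24613353] [0.47695012 0.19587076]
0.012 [0.42579707 0.14529758] [0.52572398 0.24490122] [0.47576053 0.1950994 ]
0.02 [0.4253123  0.14509064] [0.52462262 0.24407968] [0.47496746 0.19458516]Traceback (most recent call last):
  File "<stdin>", line 26, in <module>
    return _wrapfunc(a, 'argmax', axis=axis, out=out, **kwds)
    return bound(*args, **kwds)
ValueError: attempt to get argmax of an empty sequence
```

Run:
```python
from h import *
import pickle
t=pickle.load(open("top0.pkl","rb"));s=pickle.load(open("scene0.pkl","rb"))
h=cv2.cvtColor(t["image"],cv2.COLOR_BGR2HSV)
for y in(195,206,225,232,238): print(y,[tuple(map(int,h[y,x])) for x in range(288,306,2)])
b=cv2.cvtColor(s["image"],cv2.COLOR_BGR2HSV)
for y in(214,217,219,221,225): print(y,[tuple(map(int,b[y,x])) for x in range(264,310,4)])
for thr in(50,70,90):
  m=cv2.inRange(h,(0,0,30),(180,thr,255));cv2.imwrite(f"pics/m{thr}.png",cv2.resize(m[180:300,170:410],None,fx=3,fy=3,interpolation=0))
```

```text
195 [(30, 1, 215), (30, 1, 215), (30, 1, 215), (0, 0, 214), (30, 1, 215), (0, 0, 217), (30, 1, 203), (18, 10, 124), (24, 12, 103)]
206 [(30, 1, 215), (30, 1, 215), (0, 0, 214), (30, 1, 215), (30, 1, 215), (30, 1, 215), (0, 0, 215), (0, 0, 215), (0, 0, 216)]
225 [(30, 40, 215), (29, 46, 215), (26, 41, 175), (0, 4, 199), (173, 5, 194), (17, 42, 159), (18, 65, 157), (25, 56, 215), (30, 44, 215)]
232 [(29, 40, 215), (30, 42, 214), (27, 51, 213), (6, 7, 192), (170, 4, 197), (173, 5, 191), (17, 63, 153), (18, 61, 159), (30, 41, 216)]
238 [(29, 40, 215), (30, 44, 214), (29, 43, 215), (29, 31, 180), (165, 3, 203), (0, 3, 195), (16, 40, 158), (17, 65, 156), (18, 66, 158)]
214 [(13, 176, 216), (18, 87, 226), (18, 83, 228), (150, 3, 75), (8, 11, 97), (0, 10, 103), (173, 10, 106), (8, 10, 105), (173, 10, 101), (0, 10, 103), (17, 63, 226), (20, 76, 227)]
217 [(10, 105, 200), (9, 42, 164), (19, 59, 229), (174, 8, 150), (165, 11, 92), (10, 8, 101), (0, 10, 105), (10, 7, 103), (0, 8, 102), (168, 8, 166), (17, 86, 220), (19, 80, 226)]
219 [(12, 163, 189), (10, 102, 100), (14, 45, 118), (168, 9, 143), (6, 8, 153), (0, 7, 149), (0, 6, 137), (0, 5, 140), (0, 6, 123), (0, 11, 70), (19, 79, 232), (19, 80, 227)]
221 [(13, 172, 200), (14, 97, 89), (19, 78, 231), (150, 8, 66), (8, 12, 82), (0, 10, 80), (0, 9, 82), (165, 12, 85), (0, 6, 80), (0, 7, 78), (19, 83, 230), (19, 76, 227)]
225 [(17, 82, 193), (19, 83, 227), (19, 77, 228), (113, 15, 68), (0, 6, 89), (10, 8, 94), (0, 8, 93), (173, 11, 90), (0, 6, 79), (173, 7, 152), (14, 33, 203), (20, 70, 230)]
```

View pics/m50.png

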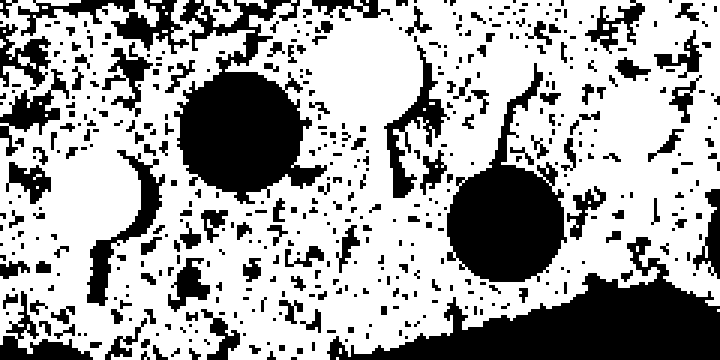

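Saturation 50 swallows the counter. I'll use 25 for the top view, and triangulate the handle tips and board centre to get heights.

```bash
cat > meas.py <<'E'
from h import *
def cups(c,boxes,thr,op=9):
    h=cv2.cvtColor(c["image"],cv2.COLOR_BGR2HSV);g=cv2.inRange(h,(0,0,30),(180,thr,255));out={}
    for n,box in boxes.items():
        f=blob(c,g,box)
        o=cv2.morphologyEx(f,cv2.MORPH_OPEN,cv2.getStructuringElement(cv2.MORPH_ELLIPSE,(op,op)))
        kc=max(cv2.findContours(o,0,1)[0],key=cv2.contourArea);e=cv2.fitEllipse(kc)
        han=cv2.subtract(f,cv2.dilate(o,np.ones((3,3))))
        l=cv2.connectedComponentsWithStats(han);i=1+np.argmax(l[2][1:,4]);ys,xs=np.nonzero(l[1]==i)
        q=np.c_[xs,ys].astype(float);d=np.linalg.norm(q-e[0],axis=1)
        out[n]=dict(e=e,k=kc.reshape(-1,2),tip=q[d>d.max()-1.5].mean(0),h=q)
    return out
E
python3 - <<'E'
from meas import *
import pickle
t=pickle.load(open("top0.pkl","rb"));s=pickle.load(open("scene0.pkl","rb"))
T=cups(t,{1:(265,180,315,250),2:(180,225,222,290),3:(362,202,400,262),4:(322,190,354,240)},25)
S=cups(s,{1:(262,205,305,235),2:(188,195,228,220),3:(310,236,352,264),4:(288,218,327,244)},35,7)
H={1:44,2:45,3:46,4:47}
for n in T:
    a,b=T[n],S[n]
    p,err=tri(t,[a["tip"]],s,[b["tip"]])
    P=onz(t,a["k"],H[n]/1000.);(ce,r)=cv2.minEnclosingCircle(np.float32(P*1000))
    C=onz(t,[a["e"][0]],H[n]/1000.)[0]
    d=p[:2]-C
    print(n,"ell",np.round(a["e"][1],1),"C",C.round(4),"circ",np.round(ce,1),round(r,1),"tip3d",p.round(4),"err",err.round(4),"r",np.linalg.norm(d).round(4),"ang",np.degrees(np.arctan2(d[1],d[0])).round(1),"tips",a["tip"],b["tip"])
    hc=onz(t,[a["h"].mean(0)],.056)[0]-C;print("   handle ang",np.degrees(np.arctan2(hc[1],hc[0])).round(1))
    # rim height: rim's highest line in scene: topmost contour row vs predicted for rim heights
    R={1:46,2:38,3:30,4:22}[n]/1000.;th=np.linspace(0,6.28,180)
    print("   rim top row",b["k"][:,1].min(),"bottom",b["k"][:,1].max(),[ (z,round(float(proj(s,np.c_[C[0]+R*np.cos(th),C[1]+R*np.sin(th),0*th+z])[:,1].min()),1)) for z in(.035,.045,.055)])
f=cv2.inRange(cv2.cvtColor(s["image"],cv2.COLOR_BGR2HSV),(5,130,80),(16,255,255))
print("board tri",tri(t,[(249.83,223.89)],s,[(251.9,218.2-0.0)]))
E
```

```text
1 ell [34.1 34.2] C [0.5258 0.0825] circ [525.4  81.9] 46.8 tip3d [0.4255 0.0675 0.0676] err 0.0033 r 0.1015 ang -171.5 tips [297.22222222 242.44444444] [265.5 217.5]
   handle ang -171.4
   rim top row 209 bottom 232 [(0.035, 211.3), (0.045, 208.4), (0.055, 205.4)]
2 ell [28.2 29.1] C [0.4136 0.3158] circ [412.8 315.6] 39.6 tip3d [0.3274 0.336  0.0671] err 0.0141 r 0.0885 ang 166.8 tips [189.5 280.5] [188.5 200. ]
   handle ang 165.1
   rim top row 198 bottom 217 [(0.035, 200.1), (0.045, 197.3), (0.055, 194.5)]
3 ell [22.3 22.7] C [ 0.4896 -0.1533] circ [ 489.6 -153.1] 31.2 tip3d [ 0.4031 -0.1558  0.0717] err 0.0009 r 0.0866 ang -178.4 tips [384.77777778 252.44444444] [314.6 245.2]
   handle ang -177.7
   rim top row 239 bottom 262 [(0.035, 242.5), (0.045, 239.2), (0.055, 235.9)]
4 ell [15.9 16.3] C [ 0.5293 -0.0388] circ [529.3 -39.2] 23.0 tip3d [ 0.4648 -0.029   0.0621] err 0.0316 r 0.0652 ang 171.4 tips [331.14285714 232.14285714] [303.5 225.5]
   handle ang 164.5
   rim top row 223 bottom 241 [(0.035, 226.5), (0.045, 223.4), (0.055, 220.2)]
board tri (array([0.47532424, 0.19411233, 0.00904953]), np.float64(0.0011673982816914968))
```

Measured positions:

| Item | Position (m) | Handle direction |
|---|---|---|
| Board | (0.475, 0.195) | – |
| cup_1 | (0.5255, 0.082) | -171.4° |
| cup_2 | (0.413, 0.316) | 165° |
| cup_3 | (0.4896, -0.153) | -177.7° |
| cup_4 | (0.5293, -0.039) | 164.5° |

The heights agree with the text. On the board I'll fan the handles: cup_1 at 180°, cup_2 at 135°, cup_3 at 225° and cup_4 at 180°. I'm moving above cup_1's handle now.

Request:
{"method": "send_rows", "body": {"increments": [{"dx": 1, "dy": -2, "dz": -0.5, "roll": 1, "claw": -0.1}, {"dx": 2, "dy": -4, "dz": -1, "roll": 2, "claw": -0.1}, {"dx": 3, "dy": -6, "dz": -1.5, "roll": 3, "claw": -0.1}, {"dx": 4, "dy": -8, "dz": -2, "roll": 3.94, "claw": -0.1}, {"dx": 5, "dy": -10, "dz": -2.5, "roll": 3.94, "claw": -0.1}], "grip_force": 80}}

```text
clock: 0.72
tcp_pos: [0.3491, 0.278, 0.1869]
orientation: [-0.0, -0.076, 0.997, -0.0]
wrist_force: [1.5, 0.4, -0.9]
finger_gap: 0.0388
grip_force: 0.0
```

Request:
{"method": "send_rows", "body": {"increments": [{"dx": 1, "dy": -2, "dz": -0.7, "roll": 0, "claw": -0.1}, {"dx": 2, "dy": -4, "dz": -0.7, "roll": 0, "claw": -0.1}, {"dx": 3, "dy": -6, "dz": -0.7, "roll": 0, "claw": -0.1}, {"dx": 4.2, "dy": -8.3, "dz": -0.7, "roll": 0, "claw": -0.1}, {"dx": 4.2, "dy": -8.3, "dz": -0.7, "roll": 0, "claw": -0.1}]}}

```text
clock: 1.35
tcp_pos: [0.4556, 0.0687, 0.1698]
orientation: [0.0, -0.072, 0.997, -0.0]
wrist_force: [-1.4, -0.1, 0.1]
finger_gap: 0.0383
grip_force: 0.0
```

Request:
{"method": "send_rows", "body": {"increments": [{"dx": 0, "dy": 0, "dz": -1, "roll": 0, "claw": -0.1}, {"dx": 0, "dy": 0, "dz": -2, "roll": 0, "claw": -0.1}, {"dx": 0, "dy": 0, "dz": -3, "roll": 0, "claw": -0.1}, {"dx": 0, "dy": 0, "dz": -4, "roll": 0, "claw": -0.1}, {"dx": 0, "dy": 0, "dz": -4, "roll": 0, "claw": -0.1}]}}

```text
clock: 1.98
tcp_pos: [0.4512, 0.0731, 0.0683]
orientation: [-0.003, -0.076, 0.997, 0.0]
wrist_force: [0.5, 0.9, 0.3]
finger_gap: 0.0389
grip_force: 0.0
```

Request:
{"method": "send_rows", "body": {"increments": [{"dx": 0, "dy": 0, "dz": -0.6, "roll": 0, "claw": -0.1}, {"dx": 0, "dy": 0, "dz": -0.6, "roll": 0, "claw": -0.6}, {"dx": 0, "dy": 0, "dz": -0.6, "roll": 0, "claw": -1}, {"dx": 0, "dy": 0, "dz": -0.6, "roll": 0, "claw": -1}, {"dx": 0, "dy": 0, "dz": -0.6, "roll": 0, "claw": -1}]}}

```text
clock: 2.6
tcp_pos: [0.4538, 0.0724, 0.0557]
orientation: [0.0, -0.075, 0.997, 0.0]
wrist_force: [-2.5, 1.7, 4.7]
finger_gap: 0.0115
grip_force: 78.4
```

Request:
{"method": "send_rows", "body": {"increments": [{"dx": 0, "dy": 0, "dz": 0, "roll": 0, "claw": -1}, {"dx": 0, "dy": 0, "dz": 0, "roll": 0, "claw": -1}, {"dx": 0, "dy": 0, "dz": 0.3, "roll": 0, "claw": -1}, {"dx": 0, "dy": 0, "dz": 0.8, "roll": 0, "claw": -1}, {"dx": 0, "dy": 0, "dz": 1.2, "roll": 0, "claw": -1}]}}

```text
clock: 3.22
tcp_pos: [0.4543, 0.0721, 0.0861]
orientation: [0.001, -0.075, 0.997, -0.0]
wrist_force: [-0.5, 0.0, -1.2]
finger_gap: 0.0115
grip_force: 78.2
```

Run:
```python
from h import *
print(get_state()["tcp_pos"])
s=read_camera("scene")["image"];t=read_camera("top")["image"]
a=np.hstack([cv2.resize(s[150:270,190:370],(600,400)),cv2.resize(t[170:270,230:330],(400,400))])
cv2.imwrite("pics/g1.png",cv2.resize(a,(800,320)))
```

```text
[0.45434696 0.07208758 0.08611443]
```

View pics/g1.png

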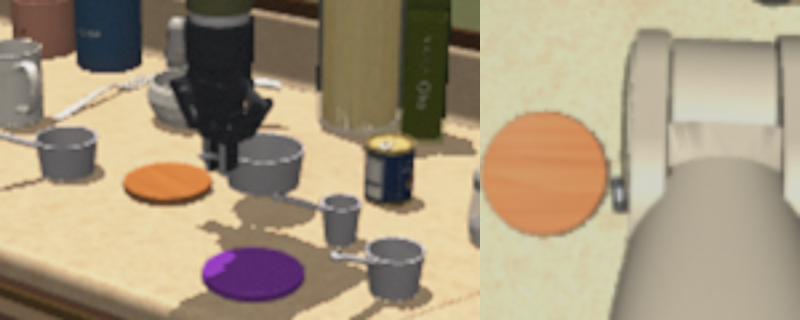

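cup_1 is lifted level, with its handle between the fingers. I'm carrying it to the board.

Request:
{"method": "send_rows", "body": {"increments": [{"dx": 0, "dy": 0, "dz": 0.6, "roll": 0, "claw": -1}, {"dx": -0.4, "dy": 1, "dz": 1.2, "roll": -0.3, "claw": -1}, {"dx": -1, "dy": 2.5, "dz": 1.2, "roll": -0.6, "claw": -1}, {"dx": -1.6, "dy": 4, "dz": 1.2, "roll": -1.07, "claw": -1}, {"dx": -2.04, "dy": 4.89, "dz": 1.2, "roll": -1.07, "claw": -1}]}}

```text
clock: 3.95
tcp_pos: [0.402, 0.1958, 0.115]
orientation: [-0.0, -0.001, 1.0, 0.0]
wrist_force: [-0.2, -0.5, -0.3]
finger_gap: 0.0115
grip_force: 78.2
```

Request:
{"method": "send_rows", "body": {"increments": [{"dx": 0, "dy": 0, "dz": 0, "roll": 0, "claw": -1}, {"dx": 0, "dy": 0, "dz": -0.4, "roll": 0, "claw": -1}, {"dx": 0, "dy": 0, "dz": -0.8, "roll": 0, "claw": -1}, {"dx": 0, "dy": 0, "dz": -1.2, "roll": 0, "claw": -1}, {"dx": 0, "dy": 0, "dz": -1.2, "roll": 0, "claw": -1}]}}

```text
clock: 4.58
tcp_pos: [0.4021, 0.1937, 0.0838]
orientation: [-0.001, 0.0, 1.0, -0.0]
wrist_force: [-0.2, -0.2, -1.9]
finger_gap: 0.012
grip_force: 78.3
```

Run:
```python
from h import *
print(get_state()["tcp_pos"],get_state()["wrist_force"])
s=read_camera("scene")["image"];t=read_camera("top")["image"]
a=np.hstack([cv2.resize(s[150:250,190:340],(600,400)),cv2.resize(t[170:270,190:290],(400,400))])
cv2.imwrite("pics/g2.png",cv2.resize(a,(800,320)))
```

```text
[0.40206326 0.19373861 0.08377156] [-0.23526936 -0.24889103 -1.92417385]
```

View pics/g2.png

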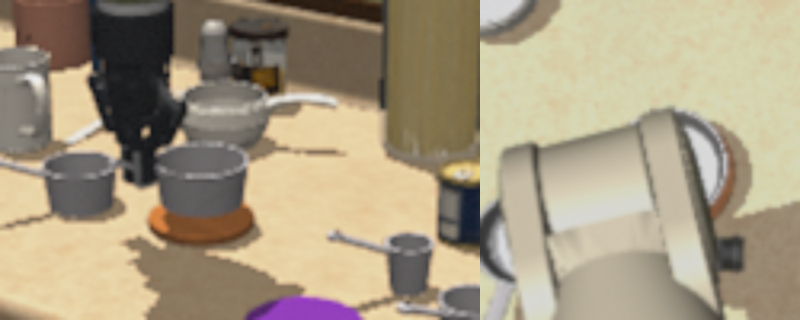

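The cup hangs level and centred over the board, about 17 mm above it. I'm lowering and releasing, then retreating upward.

Request:
{"method": "send_rows", "body": {"increments": [{"dx": 0, "dy": 0, "dz": -0.3, "roll": 0, "claw": -1}, {"dx": 0, "dy": 0, "dz": -0.5, "roll": 0, "claw": -1}, {"dx": 0, "dy": 0, "dz": -0.64, "roll": 0, "claw": -1}, {"dx": 0, "dy": 0, "dz": -0.68, "roll": 0, "claw": -1}, {"dx": 0, "dy": 0, "dz": -0.7, "roll": 0, "claw": -1}]}}

```text
clock: 5.3
tcp_pos: [0.4024, 0.1945, 0.0678]
orientation: [-0.0, -0.001, 1.0, 0.0]
wrist_force: [-4.4, 0.1, 6.8]
finger_gap: 0.0121
grip_force: 78.9
```

Request:
{"method": "send_rows", "body": {"increments": [{"dx": 0, "dy": 0, "dz": 0, "roll": 0, "claw": -0.5}, {"dx": 0, "dy": 0, "dz": 0, "roll": 0, "claw": -0.3}, {"dx": 0, "dy": 0, "dz": 0, "roll": 0, "claw": -0.2}, {"dx": 0, "dy": 0, "dz": 0, "roll": 0, "claw": -0.2}, {"dx": 0, "dy": 0, "dz": 0, "roll": 0, "claw": -0.2}]}}

```text
clock: 5.92
tcp_pos: [0.4029, 0.1944, 0.0675]
orientation: [0.0, -0.0, 1.0, 0.0]
wrist_force: [0.1, 0.2, -0.2]
finger_gap: 0.0343
grip_force: 0.0
```

Request:
{"method": "send_rows", "body": {"increments": [{"dx": 0, "dy": 0, "dz": 0.8, "roll": 0, "claw": -0.2}, {"dx": 0, "dy": 0, "dz": 1.6, "roll": 0, "claw": -0.2}, {"dx": 0, "dy": 0, "dz": 2.4, "roll": 0, "claw": -0.2}, {"dx": 0, "dy": 0, "dz": 3.2, "roll": 0, "claw": -0.2}, {"dx": 0, "dy": 0, "dz": 4, "roll": 0, "claw": -0.2}]}}

```text
clock: 6.55
tcp_pos: [0.4028, 0.1944, 0.1682]
orientation: [0.0, -0.0, 1.0, 0.0]
wrist_force: [-0.2, -0.0, 0.6]
finger_gap: 0.0342
grip_force: 0.0
```

Request:
{"method": "send_rows", "body": {"increments": [{"dx": -0.5, "dy": 1.2, "dz": 0, "roll": -0.6, "claw": -0.1}, {"dx": -1, "dy": 2.6, "dz": 0, "roll": -1.2, "claw": -0.1}, {"dx": -1.6, "dy": 4.2, "dz": 0, "roll": -1.87, "claw": -0.1}, {"dx": -2.15, "dy": 5.53, "dz": 0, "roll": -1.87, "claw": -0.1}, {"dx": -2.15, "dy": 5.53, "dz": 0, "roll": -1.87, "claw": -0.1}]}}

```text
clock: 7.18
tcp_pos: [0.3482, 0.3343, 0.1674]
orientation: [-0.0, 0.128, 0.992, 0.0]
wrist_force: [-0.4, -1.1, 0.4]
finger_gap: 0.0387
grip_force: 0.0
```

Request:
{"method": "send_rows", "body": {"increments": [{"dx": 0, "dy": 0, "dz": -1.2, "roll": 0, "claw": -0.1}, {"dx": 0, "dy": 0, "dz": -2.4, "roll": 0, "claw": -0.1}, {"dx": 0, "dy": 0, "dz": -3.4, "roll": 0, "claw": -0.1}, {"dx": 0, "dy": 0, "dz": -4.1, "roll": 0, "claw": -0.1}, {"dx": 0, "dy": 0, "dz": -4.42, "roll": 0, "claw": -0.1}]}}

```text
clock: 7.8
tcp_pos: [0.3488, 0.3315, 0.056]
orientation: [-0.001, 0.13, 0.991, -0.001]
wrist_force: [-0.2, 0.5, 0.2]
finger_gap: 0.0387
grip_force: 0.0
```

Request:
{"method": "send_rows", "body": {"increments": [{"dx": 0, "dy": 0, "dz": 0, "roll": 0, "claw": -0.3}, {"dx": 0, "dy": 0, "dz": 0, "roll": 0, "claw": -0.6}, {"dx": 0, "dy": 0, "dz": 0, "roll": 0, "claw": -1}, {"dx": 0, "dy": 0, "dz": 0, "roll": 0, "claw": -1}, {"dx": 0, "dy": 0, "dz": 0, "roll": 0, "claw": -1}]}}

```text
clock: 8.43
tcp_pos: [0.3494, 0.3331, 0.0577]
orientation: [0.0, 0.13, 0.992, 0.001]
wrist_force: [-1.4, 0.4, 5.8]
finger_gap: 0.0114
grip_force: 78.2
```

Request:
{"method": "send_rows", "body": {"increments": [{"dx": 0, "dy": 0, "dz": 0.3, "roll": 0, "claw": -1}, {"dx": 0, "dy": 0, "dz": 1, "roll": 0, "claw": -1}, {"dx": 0, "dy": 0, "dz": 2, "roll": 0, "claw": -1}, {"dx": 0, "dy": 0, "dz": 3, "roll": 0, "claw": -1}, {"dx": 0, "dy": 0, "dz": 4, "roll": 0, "claw": -1}]}}

```text
clock: 9.05
tcp_pos: [0.3486, 0.3323, 0.1577]
orientation: [-0.0, 0.13, 0.992, -0.0]
wrist_force: [0.2, -0.7, -0.7]
finger_gap: 0.0118
grip_force: 78.3
```

Run:
```python
from meas import *
import pickle
print(get_state()["tcp_pos"],get_state()["wrist_force"])
C=read_camera("scene");T=read_camera("top");s=C["image"];t=T["image"];pickle.dump((C,T),open("g3.pkl","wb"))
a=np.hstack([cv2.resize(s[130:250,160:310],(500,400)),cv2.resize(t[170:310,160:300],(400,400))])
cv2.imwrite("pics/g3.png",cv2.resize(a,(800,356)))
```

```text
[0.34864283 0.33230445 0.1576599 ] [ 0.24258161 -0.74127647 -0.67994481]
```

View pics/g3.png

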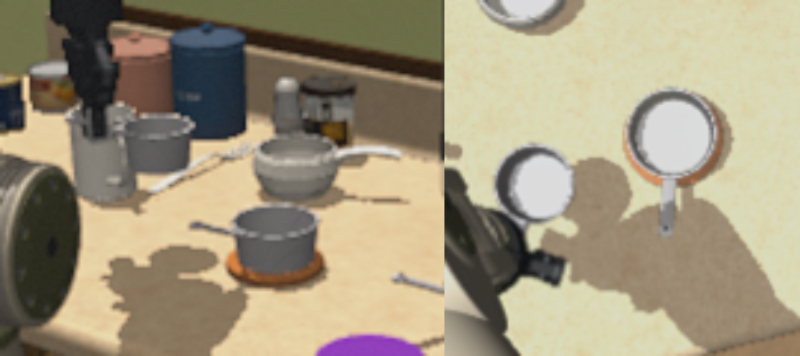

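cup_1 stands on the board in the middle, and cup_2 is held level. I'll measure both rims.

Run:
```python
from meas import *
import pickle
C,T=pickle.load(open("g3.pkl","rb"))
g=cv2.inRange(cv2.cvtColor(T["image"],cv2.COLOR_BGR2HSV),(0,0,30),(180,25,255))
for box,z,op in(((225,195,265,265),.056,9),((178,222,210,256),.1445,17)):
    f=blob(T,g,box)
    o=cv2.morphologyEx(f,cv2.MORPH_OPEN,cv2.getStructuringElement(cv2.MORPH_ELLIPSE,(op,op)))
    k=max(cv2.findContours(o,0,1)[0],key=cv2.contourArea)
    e=cv2.fitEllipse(k);P=onz(T,k.reshape(-1,2),z)
    print(e,onz(T,[e[0]],z),cv2.minEnclosingCircle(np.float32(P*1000)))
```

```text
((248.67015075683594, 221.7707977294922), (32.71851348876953, 34.76221466064453), 174.0381317138672) [[0.47568478 0.19463415]] ((475.2900085449219, 195.06610107421875), 46.852718353271484)
((194.61361694335938, 241.2512664794922), (29.34564781188965, 30.72987937927246), 78.17120361328125) [[0.41677848 0.31720322]] ((415.8982238769531, 317.1449279785156), 38.206790924072266)
```

Request:
{"method": "send_rows", "body": {"increments": [{"dx": 0.7, "dy": -0.8, "dz": 0, "roll": -0.9, "claw": -1}, {"dx": 1.4, "dy": -1.6, "dz": 0, "roll": -1.8, "claw": -1}, {"dx": 2.1, "dy": -2.4, "dz": 0, "roll": -2.7, "claw": -1}, {"dx": 2.8, "dy": -3.2, "dz": 0, "roll": -3.4, "claw": -1}, {"dx": 3.13, "dy": -3.62, "dz": 0, "roll": -3.75, "claw": -1}]}}

```text
clock: 9.78
tcp_pos: [0.4274, 0.2411, 0.1558]
orientation: [-0.001, 0.383, 0.924, -0.001]
wrist_force: [0.1, 0.1, -0.5]
finger_gap: 0.0117
grip_force: 78.3
```

Request:
{"method": "send_rows", "body": {"increments": [{"dx": 0, "dy": 0, "dz": 0, "roll": 0, "claw": -1}, {"dx": 0, "dy": 0, "dz": -0.5, "roll": 0, "claw": -1}, {"dx": 0, "dy": 0, "dz": -1, "roll": 0, "claw": -1}, {"dx": 0, "dy": 0, "dz": -1.3, "roll": 0, "claw": -1}, {"dx": 0, "dy": 0, "dz": -1.3, "roll": 0, "claw": -1}]}}

```text
clock: 10.4
tcp_pos: [0.4264, 0.2422, 0.1235]
orientation: [-0.001, 0.382, 0.924, -0.001]
wrist_force: [0.5, -0.0, -0.4]
finger_gap: 0.0118
grip_force: 78.3
```

Run:
```python
from meas import *
print(get_state()["tcp_pos"],get_state()["wrist_force"])
C=read_camera("scene");T=read_camera("top");s=C["image"];t=T["image"]
a=np.hstack([cv2.resize(s[160:240,200:310],(550,400)),cv2.resize(t[170:270,200:300],(400,400))])
cv2.imwrite("pics/g4.png",cv2.resize(a,(800,337)))
```

```text
[0.42637636 0.24220052 0.1235089 ] [ 0.45097844 -0.00989034 -0.38618961]
```

View pics/g4.png

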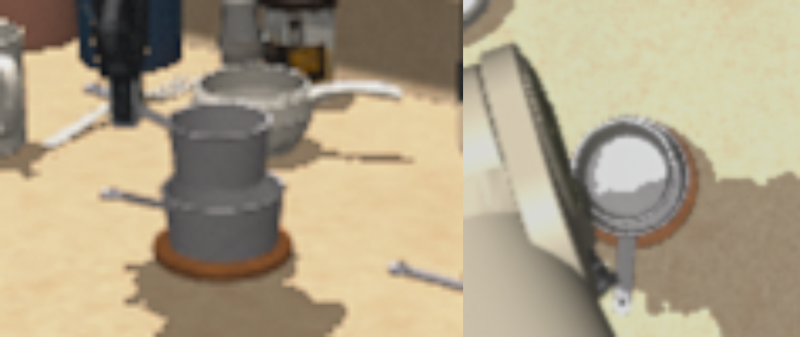

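cup_2 hangs concentric over cup_1: the scene axis is at column 221 against 222, and the top view shows one rim inside the other. I'm lowering it.

Request:
{"method": "send_rows", "body": {"increments": [{"dx": 0, "dy": 0, "dz": -0.5, "roll": 0, "claw": -1}, {"dx": 0, "dy": 0, "dz": -1, "roll": 0, "claw": -1}, {"dx": 0, "dy": 0, "dz": -1.4, "roll": 0, "claw": -1}, {"dx": 0, "dy": 0, "dz": -1.7, "roll": 0, "claw": -1}, {"dx": 0, "dy": 0, "dz": -1.9, "roll": 0, "claw": -1}]}}

```text
clock: 11.12
tcp_pos: [0.4271, 0.2421, 0.0764]
orientation: [-0.0, 0.382, 0.924, -0.0]
wrist_force: [-1.4, -0.2, -0.9]
finger_gap: 0.0117
grip_force: 78.3
```

Request:
{"method": "send_rows", "body": {"increments": [{"dx": 0, "dy": 0, "dz": -0.06, "roll": 0, "claw": -1}, {"dx": 0, "dy": 0, "dz": -0.12, "roll": 0, "claw": -1}, {"dx": 0, "dy": 0, "dz": -0.16, "roll": 0, "claw": -1}, {"dx": 0, "dy": 0, "dz": -0.16, "roll": 0, "claw": -1}, {"dx": 0, "dy": 0, "dz": -0.16, "roll": 0, "claw": -1}]}}

```text
clock: 11.75
tcp_pos: [0.4276, 0.2424, 0.0739]
orientation: [0.0, 0.382, 0.924, 0.0]
wrist_force: [-2.8, -0.9, 4.6]
finger_gap: 0.0116
grip_force: 78.7
```

Request:
{"method": "send_rows", "body": {"increments": [{"dx": 0, "dy": 0, "dz": 0, "roll": 0, "claw": -0.6}, {"dx": 0, "dy": 0, "dz": 0, "roll": 0, "claw": -0.4}, {"dx": 0, "dy": 0, "dz": 0, "roll": 0, "claw": -0.3}, {"dx": 0, "dy": 0, "dz": 0, "roll": 0, "claw": -0.3}, {"dx": 0, "dy": 0, "dz": 0, "roll": 0, "claw": -0.3}]}}

```text
clock: 12.38
tcp_pos: [0.4273, 0.2422, 0.073]
orientation: [-0.0, 0.382, 0.924, -0.0]
wrist_force: [-0.6, 0.7, -0.6]
finger_gap: 0.03
grip_force: 0.0
```

Request:
{"method": "send_rows", "body": {"increments": [{"dx": 0, "dy": 0, "dz": 0.8, "roll": 0, "claw": -0.3}, {"dx": 0, "dy": 0, "dz": 1.6, "roll": 0, "claw": -0.3}, {"dx": 0, "dy": 0, "dz": 2.4, "roll": 0, "claw": -0.3}, {"dx": 0, "dy": 0, "dz": 3.2, "roll": 0, "claw": -0.3}, {"dx": 0, "dy": 0, "dz": 3.84, "roll": 0, "claw": -0.3}]}}

```text
clock: 13.0
tcp_pos: [0.4275, 0.2422, 0.1699]
orientation: [0.0, 0.382, 0.924, 0.0]
wrist_force: [0.3, -0.6, -0.5]
finger_gap: 0.03
grip_force: 0.0
```

Request:
{"method": "send_rows", "body": {"increments": [{"dx": 0, "dy": -1.8, "dz": 0, "roll": 0.9, "claw": -0.1}, {"dx": 0, "dy": -3.6, "dz": 0, "roll": 1.8, "claw": -0.1}, {"dx": 0, "dy": -5.4, "dz": 0, "roll": 2.7, "claw": -0.1}, {"dx": 0, "dy": -7.2, "dz": 0, "roll": 3.6, "claw": -0.1}, {"dx": 0, "dy": -9, "dz": 0, "roll": 4.5, "claw": -0.1}]}}

```text
clock: 13.62
tcp_pos: [0.4272, 0.0158, 0.1692]
orientation: [0.0, 0.075, 0.997, 0.0]
wrist_force: [1.1, -0.8, -0.9]
finger_gap: 0.0383
grip_force: 0.0
```

Request:
{"method": "send_rows", "body": {"increments": [{"dx": 0, "dy": -1.8, "dz": 0, "roll": 0.7, "claw": -0.1}, {"dx": 0, "dy": -3.6, "dz": 0, "roll": 1.4, "claw": -0.1}, {"dx": 0.04, "dy": -5.4, "dz": 0, "roll": 1.4, "claw": -0.1}, {"dx": 0.04, "dy": -6.93, "dz": 0, "roll": 1.4, "claw": -0.1}, {"dx": 0.04, "dy": -6.93, "dz": 0, "roll": 1.4, "claw": -0.1}]}}

```text
clock: 14.25
tcp_pos: [0.4286, -0.1584, 0.169]
orientation: [0.0, -0.018, 1.0, -0.0]
wrist_force: [-0.6, 0.8, -0.1]
finger_gap: 0.0382
grip_force: 0.0
```

Run:
```python
from meas import *
print(get_state()["tcp_pos"],get_state()["orientation"])
T=read_camera("top");t=T["image"];C=read_camera("scene");s=C["image"]
a=np.hstack([cv2.resize(s[160:280,200:360],(533,400)),cv2.resize(t[170:270,200:300],(400,400))])
cv2.imwrite("pics/g5.png",cv2.resize(a,(800,343)))
```

```text
[ 0.42856354 -0.15840219  0.16901886] [ 2.92412610e-04 -1.79777146e-02  9.99838312e-01 -2.57987507e-04]
```

View pics/g5.png

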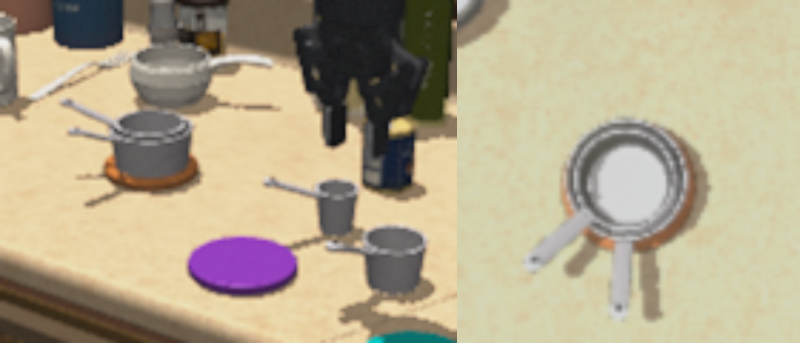

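cup_2 is fully nested, with its handle at 135° and cup_1's at 180°. Now I'm grasping cup_3.

Request:
{"method": "send_rows", "body": {"increments": [{"dx": 0, "dy": 0, "dz": -1.2, "roll": 0, "claw": -0.1}, {"dx": 0, "dy": 0, "dz": -2.4, "roll": 0, "claw": -0.1}, {"dx": 0, "dy": 0, "dz": -3.4, "roll": 0, "claw": -0.1}, {"dx": 0, "dy": 0, "dz": -4.1, "roll": 0, "claw": -0.1}, {"dx": 0, "dy": 0, "dz": -4.36, "roll": 0, "claw": -0.1}]}}

```text
clock: 14.98
tcp_pos: [0.4275, -0.1543, 0.0591]
orientation: [-0.001, -0.021, 1.0, 0.001]
wrist_force: [0.4, 1.2, -0.5]
finger_gap: 0.0384
grip_force: 0.0
```

Request:
{"method": "send_rows", "body": {"increments": [{"dx": 0, "dy": 0, "dz": 0, "roll": 0, "claw": -0.3}, {"dx": 0, "dy": 0, "dz": 0, "roll": 0, "claw": -0.6}, {"dx": 0, "dy": 0, "dz": 0, "roll": 0, "claw": -1}, {"dx": 0, "dy": 0, "dz": 0, "roll": 0, "claw": -1}, {"dx": 0, "dy": 0, "dz": 0, "roll": 0, "claw": -1}]}}

```text
clock: 15.6
tcp_pos: [0.4285, -0.1563, 0.0606]
orientation: [0.0, -0.02, 1.0, -0.0]
wrist_force: [-1.9, 0.1, 5.8]
finger_gap: 0.0118
grip_force: 78.2
```

Request:
{"method": "send_rows", "body": {"increments": [{"dx": 0, "dy": 0, "dz": 0.3, "roll": 0, "claw": -1}, {"dx": 0, "dy": 0, "dz": 1, "roll": 0, "claw": -1}, {"dx": 0, "dy": 0, "dz": 2, "roll": 0, "claw": -1}, {"dx": 0, "dy": 0, "dz": 3, "roll": 0, "claw": -1}, {"dx": 0, "dy": 0, "dz": 4.2, "roll": 0, "claw": -1}]}}

```text
clock: 16.23
tcp_pos: [0.4279, -0.1558, 0.1657]
orientation: [-0.0, -0.02, 1.0, 0.0]
wrist_force: [0.8, -0.3, -0.6]
finger_gap: 0.0119
grip_force: 78.2
```

Run:
```python
from meas import *
import pickle
print(get_state()["tcp_pos"],get_state()["wrist_force"])
C=read_camera("scene");T=read_camera("top");pickle.dump((C,T),open("g6.pkl","wb"))
s=C["image"];t=T["image"]
g=cv2.inRange(cv2.cvtColor(t,cv2.COLOR_BGR2HSV),(0,0,30),(180,25,255))
for n,box,z,op in(("nest rim2",(225,195,265,265),.061,9),("cup3",(355,185,410,245),.1505,13)):
    f=blob(T,g,box)
    o=cv2.morphologyEx(f,cv2.MORPH_OPEN,cv2.getStructuringElement(cv2.MORPH_ELLIPSE,(op,op)))
    k=max(cv2.findContours(o,0,1)[0],key=cv2.contourArea)
    e=cv2.fitEllipse(k);P=onz(T,k.reshape(-1,2),z)
    print(n,e,onz(T,[e[0]],z),cv2.minEnclosingCircle(np.float32(P*1000)))
a=np.hstack([cv2.resize(s[160:280,230:390],(533,400)),cv2.resize(t[170:270,320:420],(400,400))])
cv2.imwrite("pics/g6.png",cv2.resize(a,(800,343)))
```

```text
[ 0.42789757 -0.15579923  0.16566872] [ 0.81383732 -0.25119221 -0.61281961]
nest rim2 ((248.65219116210938, 221.9395294189453), (32.6636962890625, 34.8984375), 4.531594753265381) [[0.47473404 0.19433673]] ((474.7764892578125, 194.45333862304688), 46.6483039855957)
cup3 ((391.1235046386719, 213.9327392578125), (22.677722930908203, 25.630081176757812), 63.63554382324219) [[ 0.49224131 -0.15434399]] ((491.297607421875, -154.49261474609375), 32.092342376708984)
```

View pics/g6.png

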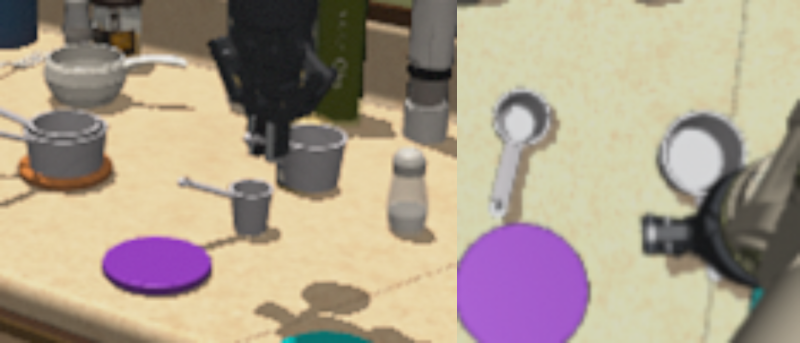

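cup_3 is held level. Before the +43° turn I'll check the joint-6 margin.

```bash
python3 -c "
from h import *;print(get_state()['joint_pos'].round(3))"
```

```text
[-0.526  0.128 -0.397  1.04   0.    -0.566]
```

Request:
{"method": "send_rows", "body": {"increments": [{"dx": 0, "dy": 1.2, "dz": 0, "roll": 0.7, "claw": -1}, {"dx": 0, "dy": 2.8, "dz": 0, "roll": 1.4, "claw": -1}, {"dx": 0, "dy": 4.4, "dz": 0, "roll": 2.1, "claw": -1}, {"dx": 0, "dy": 6, "dz": 0, "roll": 2.8, "claw": -1}, {"dx": 0, "dy": 7.5, "dz": 0, "roll": 3.5, "claw": -1}]}}

```text
clock: 16.95
tcp_pos: [0.4277, 0.0328, 0.1642]
orientation: [-0.0, -0.263, 0.965, 0.0]
wrist_force: [0.2, -0.7, -0.4]
finger_gap: 0.0118
grip_force: 78.3
```

Request:
{"method": "send_rows", "body": {"increments": [{"dx": 0, "dy": 1.5, "dz": 0, "roll": 0.7, "claw": -1}, {"dx": 0, "dy": 3, "dz": 0, "roll": 1.4, "claw": -1}, {"dx": 0.1, "dy": 4.2, "dz": 0, "roll": 1.87, "claw": -1}, {"dx": 0.1, "dy": 4.78, "dz": 0, "roll": 1.87, "claw": -1}, {"dx": 0.1, "dy": 4.78, "dz": 0, "roll": 1.87, "claw": -1}]}}

```text
clock: 17.58
tcp_pos: [0.4304, 0.1513, 0.1644]
orientation: [-0.001, -0.385, 0.923, 0.0]
wrist_force: [0.5, -0.3, -0.2]
finger_gap: 0.0116
grip_force: 78.3
```

Request:
{"method": "send_rows", "body": {"increments": [{"dx": 0, "dy": 0, "dz": 0, "roll": 0, "claw": -1}, {"dx": 0, "dy": 0, "dz": -0.5, "roll": 0, "claw": -1}, {"dx": 0, "dy": 0, "dz": -1, "roll": 0, "claw": -1}, {"dx": 0, "dy": 0, "dz": -1.3, "roll": 0, "claw": -1}, {"dx": 0, "dy": 0, "dz": -1.3, "roll": 0, "claw": -1}]}}

```text
clock: 18.2
tcp_pos: [0.4301, 0.1506, 0.1315]
orientation: [-0.001, -0.385, 0.923, 0.0]
wrist_force: [-0.2, -0.6, -0.9]
finger_gap: 0.0114
grip_force: 78.3
```

Run:
```python
from meas import *
print(get_state()["tcp_pos"],get_state()["wrist_force"])
C=read_camera("scene");T=read_camera("top");s=C["image"];t=T["image"]
a=np.hstack([cv2.resize(s[160:240,200:310],(550,400)),cv2.resize(t[170:270,200:300],(400,400))])
cv2.imwrite("pics/g7.png",cv2.resize(a,(800,337)))
```

```text
[0.43012003 0.15063486 0.13154403] [-0.15028157 -0.61693626 -0.87902896]
```

View pics/g7.png

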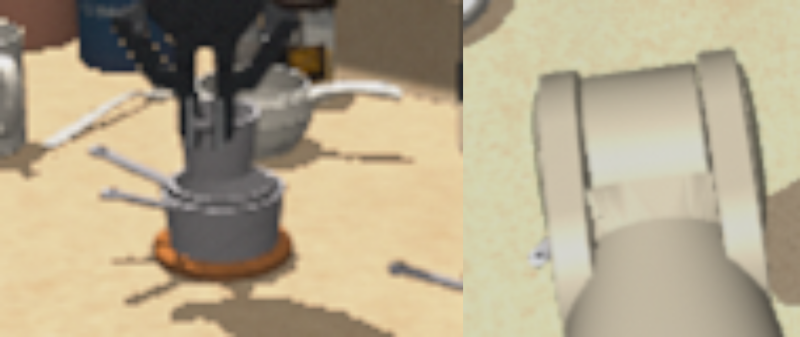

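cup_3 is over the nest, with its column at 220 against 223 in the crop, which is under 2 mm. I'm lowering it.

Request:
{"method": "send_rows", "body": {"increments": [{"dx": 0, "dy": 0, "dz": -0.5, "roll": 0, "claw": -1}, {"dx": 0, "dy": 0, "dz": -1, "roll": 0, "claw": -1}, {"dx": 0, "dy": 0, "dz": -1.4, "roll": 0, "claw": -1}, {"dx": 0, "dy": 0, "dz": -1.75, "roll": 0, "claw": -1}, {"dx": 0, "dy": 0, "dz": -1.95, "roll": 0, "claw": -1}]}}

```text
clock: 18.92
tcp_pos: [0.4305, 0.1509, 0.083]
orientation: [-0.0, -0.385, 0.923, 0.0]
wrist_force: [0.2, 0.6, -1.3]
finger_gap: 0.0114
grip_force: 78.3
```

Request:
{"method": "send_rows", "body": {"increments": [{"dx": 0, "dy": 0, "dz": -0.06, "roll": 0, "claw": -1}, {"dx": 0, "dy": 0, "dz": -0.12, "roll": 0, "claw": -1}, {"dx": 0, "dy": 0, "dz": -0.16, "roll": 0, "claw": -1}, {"dx": 0, "dy": 0, "dz": -0.16, "roll": 0, "claw": -1}, {"dx": 0, "dy": 0, "dz": -0.16, "roll": 0, "claw": -1}]}}

```text
clock: 19.55
tcp_pos: [0.4309, 0.1508, 0.0808]
orientation: [0.0, -0.385, 0.923, -0.0]
wrist_force: [-3.1, -0.7, 7.1]
finger_gap: 0.0117
grip_force: 79.1
```

Request:
{"method": "send_rows", "body": {"increments": [{"dx": 0, "dy": 0, "dz": 0, "roll": 0, "claw": -0.6}, {"dx": 0, "dy": 0, "dz": 0, "roll": 0, "claw": -0.4}, {"dx": 0, "dy": 0, "dz": 0, "roll": 0, "claw": -0.3}, {"dx": 0, "dy": 0, "dz": 0, "roll": 0, "claw": -0.3}, {"dx": 0, "dy": 0, "dz": 0, "roll": 0, "claw": -0.3}]}}

```text
clock: 20.18
tcp_pos: [0.4308, 0.1509, 0.0797]
orientation: [-0.0, -0.385, 0.923, 0.0]
wrist_force: [0.1, 0.2, 0.4]
finger_gap: 0.0296
grip_force: 0.0
```

Request:
{"method": "send_rows", "body": {"increments": [{"dx": 0, "dy": 0, "dz": 0.8, "roll": 0, "claw": -0.3}, {"dx": 0, "dy": 0, "dz": 1.6, "roll": 0, "claw": -0.3}, {"dx": 0, "dy": 0, "dz": 2.4, "roll": 0, "claw": -0.3}, {"dx": 0, "dy": 0, "dz": 3.2, "roll": 0, "claw": -0.3}, {"dx": 0, "dy": 0, "dz": 3.6, "roll": 0, "claw": -0.3}]}}

```text
clock: 20.8
tcp_pos: [0.4314, 0.151, 0.1708]
orientation: [0.001, -0.385, 0.923, -0.0]
wrist_force: [0.2, -0.4, 0.1]
finger_gap: 0.0301
grip_force: 0.0
```

Request:
{"method": "send_rows", "body": {"increments": [{"dx": 0.3, "dy": -1.2, "dz": 0, "roll": -1, "claw": -0.1}, {"dx": 0.6, "dy": -2.4, "dz": 0, "roll": -2, "claw": -0.1}, {"dx": 1, "dy": -4, "dz": 0, "roll": -3, "claw": -0.1}, {"dx": 1.4, "dy": -5.4, "dz": 0, "roll": -4, "claw": -0.1}, {"dx": 1.8, "dy": -7, "dz": 0, "roll": -5, "claw": -0.1}]}}

```text
clock: 21.42
tcp_pos: [0.4758, -0.0251, 0.1694]
orientation: [-0.0, -0.044, 0.999, 0.0]
wrist_force: [0.8, 0.2, -0.4]
finger_gap: 0.0385
grip_force: 0.0
```

Request:
{"method": "send_rows", "body": {"increments": [{"dx": 0, "dy": 0, "dz": 0, "roll": -1, "claw": -0.1}, {"dx": 0, "dy": 0, "dz": 0, "roll": -2, "claw": -0.1}, {"dx": 0, "dy": 0, "dz": 0, "roll": -2.6, "claw": -0.1}, {"dx": 0, "dy": 0, "dz": 0, "roll": -2.6, "claw": -0.1}, {"dx": 0, "dy": 0, "dz": 0, "roll": -2.6, "claw": -0.1}]}}

```text
clock: 22.05
tcp_pos: [0.4757, -0.024, 0.1695]
orientation: [-0.0, 0.135, 0.991, 0.0]
wrist_force: [-0.3, -0.9, -0.7]
finger_gap: 0.0383
grip_force: 0.0
```

Run:
```python
from meas import *
print(get_state()["tcp_pos"],get_state()["orientation"])
T=read_camera("top");t=T["image"];C=read_camera("scene");s=C["image"]
a=np.hstack([cv2.resize(s[160:280,200:360],(533,400)),cv2.resize(t[170:270,200:300],(400,400))])
cv2.imwrite("pics/g8.png",cv2.resize(a,(800,343)))
```

```text
[ 0.47569756 -0.02400376  0.16952192] [-2.16862599e-04  1.34531004e-01  9.90909360e-01  5.64498061e-05]
```

View pics/g8.png

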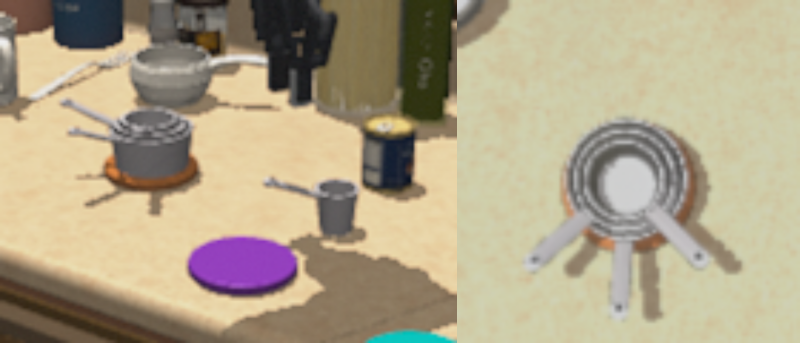

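Three cups are nested concentrically, with their handles fanned. I'm grasping cup_4.

Request:
{"method": "send_rows", "body": {"increments": [{"dx": 0, "dy": 0, "dz": -1.2, "roll": 0, "claw": -0.1}, {"dx": 0, "dy": 0, "dz": -2.4, "roll": 0, "claw": -0.1}, {"dx": 0, "dy": 0, "dz": -3.4, "roll": 0, "claw": -0.1}, {"dx": 0, "dy": 0, "dz": -4.1, "roll": 0, "claw": -0.1}, {"dx": 0, "dy": 0, "dz": -4.31, "roll": 0, "claw": -0.1}]}}

```text
clock: 22.78
tcp_pos: [0.475, -0.0238, 0.061]
orientation: [-0.001, 0.135, 0.991, 0.0]
wrist_force: [0.0, -0.2, 0.5]
finger_gap: 0.0384
grip_force: 0.0
```

Request:
{"method": "send_rows", "body": {"increments": [{"dx": 0, "dy": 0, "dz": 0, "roll": 0, "claw": -0.3}, {"dx": 0, "dy": 0, "dz": 0, "roll": 0, "claw": -0.6}, {"dx": 0, "dy": 0, "dz": 0, "roll": 0, "claw": -1}, {"dx": 0, "dy": 0, "dz": 0, "roll": 0, "claw": -1}, {"dx": 0, "dy": 0, "dz": 0, "roll": 0, "claw": -1}]}}

```text
clock: 23.4
tcp_pos: [0.476, -0.0241, 0.0626]
orientation: [0.0, 0.135, 0.991, 0.0]
wrist_force: [-2.5, 0.2, 5.6]
finger_gap: 0.0114
grip_force: 78.2
```

Request:
{"method": "send_rows", "body": {"increments": [{"dx": 0, "dy": 0, "dz": 0.3, "roll": 0, "claw": -1}, {"dx": 0, "dy": 0, "dz": 1, "roll": 0, "claw": -1}, {"dx": 0, "dy": 0, "dz": 2, "roll": 0, "claw": -1}, {"dx": 0, "dy": 0, "dz": 3, "roll": 0, "claw": -1}, {"dx": 0, "dy": 0, "dz": 4.2, "roll": 0, "claw": -1}]}}

```text
clock: 24.02
tcp_pos: [0.4755, -0.024, 0.1677]
orientation: [-0.0, 0.135, 0.991, 0.0]
wrist_force: [0.5, 0.1, -0.1]
finger_gap: 0.0118
grip_force: 78.2
```

Run:
```python
from meas import *
import pickle
print(get_state()["tcp_pos"],get_state()["orientation"])
C=read_camera("scene");T=read_camera("top");pickle.dump((C,T),open("g9.pkl","wb"))
def fit(c,thr,box,op):
    g=cv2.inRange(cv2.cvtColor(c["image"],cv2.COLOR_BGR2HSV),(0,0,30),(180,thr,255));f=blob(c,g,box)
    o=cv2.morphologyEx(f,cv2.MORPH_OPEN,cv2.getStructuringElement(cv2.MORPH_ELLIPSE,(op,op)))
    return max(cv2.findContours(o,0,1)[0],key=cv2.contourArea)
for n,box,z,op in(("nest",(225,195,265,265),.056,9),("cup4",(318,170,365,225),.153,9)):
    k=fit(T,25,box,op);e=cv2.fitEllipse(k);P=onz(T,k.reshape(-1,2),z)
    print(n,e,onz(T,[e[0]],z),cv2.minEnclosingCircle(np.float32(P*1000)))
# bright floor of cup_3 seen through nest
h=cv2.cvtColor(T["image"],cv2.COLOR_BGR2GRAY)
f=blob(T,cv2.inRange(h[:,:],195,255)&0xff,(238,214,257,232));m=cv2.moments(f,True);print("floor3",onz(T,[[m["m10"]/m["m00"],m["m01"]/m["m00"]]],.024),m["m00"])
```

```text
[ 0.47549185 -0.02398635  0.16774726] [-3.48991139e-04  1.35264528e-01  9.90809454e-01  1.06926053e-04]
nest ((248.6492462158203, 221.93075561523438), (32.647701263427734, 34.88522720336914), 3.9118590354919434) [[0.4752677  0.19467599]] ((475.2345886230469, 194.6460418701172), 46.88968276977539)
cup4 ((323.5, 210.0), (9.701882362365723, 11.455826759338379), 106.69498443603516) [[0.49794474 0.009764  ]] ((497.95257568359375, 9.77148151397705), 14.425383567810059)
floor3 [[0.47439266 0.19359523]] 172.0
```

Run:
```python
from meas import *
import pickle
C,T=pickle.load(open("g9.pkl","rb"))
u=proj(T,[.5293,-.039,.152])[0];w=proj(C,[.5293,-.039,.152])[0];print(u,w)
a=T["image"];x,y=map(int,u)
b=C["image"];p,q=map(int,w)
A=np.hstack([cv2.resize(a[y-30:y+40,x-35:x+35],(400,400),interpolation=2),cv2.resize(b[q-40:q+40,p-40:p+40],(400,400),interpolation=2)])
cv2.imwrite("pics/g9.png",A)
g=cv2.inRange(cv2.cvtColor(a,cv2.COLOR_BGR2HSV),(0,0,30),(180,25,255))
for box in((x-13,y-13,x+14,y+10),(x-15,y-14,x+16,y+4)):
    k=cv2.findContours(blob(T,g,box),0,1)[0][0];P=onz(T,k.reshape(-1,2),.152);print(cv2.fitEllipse(k),onz(T,[cv2.fitEllipse(k)[0]],.152),cv2.minEnclosingCircle(np.float32(P*1000)))
for r in range(y-13,y+16,2): print("".join("#" if v else "." for v in g[r,x-20:x+20]))
```

```text
[343.76306797 197.59302374] [317.77983311 191.64462503]
((346.1585693359375, 203.72576904296875), (5.464013576507568, 11.908720016479492), 99.47413635253906) [[ 0.51449022 -0.04485436]] ((514.3349609375, -46.79833221435547), 13.21163558959961)Traceback (most recent call last):
  File "<stdin>", line 11, in <module>
cv2.error: OpenCV(4.12.0) /io/opencv/modules/imgproc/src/shapedescr.cpp:361: error: (-201:Incorrect size of input array) There should be at least 5 points to fit the ellipse in function 'fitEllipseNoDirect'
```

The arm hides cup_4 from the top camera. Its grip matches the others, with a gap of 11.8 mm, so I'm carrying it over the nest and will check it there in the scene view.

Request:
{"method": "send_rows", "body": {"increments": [{"dx": -0.4, "dy": 1.5, "dz": 0, "roll": 0.5, "claw": -1}, {"dx": -0.9, "dy": 3.3, "dz": 0, "roll": 1, "claw": -1}, {"dx": -1.4, "dy": 5.2, "dz": 0, "roll": 1.5, "claw": -1}, {"dx": -1.9, "dy": 7.1, "dz": 0, "roll": 1.94, "claw": -1}, {"dx": -2.29, "dy": 8.73, "dz": 0, "roll": 1.94, "claw": -1}]}}

```text
clock: 24.75
tcp_pos: [0.4175, 0.1957, 0.1664]
orientation: [-0.0, -0.0, 1.0, 0.0]
wrist_force: [0.3, -0.3, -0.0]
finger_gap: 0.012
grip_force: 78.2
```

Request:
{"method": "send_rows", "body": {"increments": [{"dx": 0, "dy": 0, "dz": 0, "roll": 0, "claw": -1}, {"dx": 0, "dy": 0, "dz": -0.4, "roll": 0, "claw": -1}, {"dx": 0, "dy": 0, "dz": -0.8, "roll": 0, "claw": -1}, {"dx": 0, "dy": 0, "dz": -1.1, "roll": 0, "claw": -1}, {"dx": 0, "dy": 0, "dz": -1.1, "roll": 0, "claw": -1}]}}

```text
clock: 25.38
tcp_pos: [0.4181, 0.1934, 0.1385]
orientation: [-0.001, 0.001, 1.0, -0.0]
wrist_force: [1.0, 0.6, 0.3]
finger_gap: 0.0117
grip_force: 78.3
```

Run:
```python
from meas import *
print(get_state()["tcp_pos"],get_state()["wrist_force"])
C=read_camera("scene");T=read_camera("top");s=C["image"];t=T["image"]
cv2.imwrite("pics/g10.png",s)
z0=get_state()["tcp_pos"][2]-.062
print("expected cup4 bottom/rim px",proj(C,[[.475,.195,z0],[.475,.195,z0+.047]]))
g=cv2.inRange(cv2.cvtColor(s,cv2.COLOR_BGR2HSV),(0,0,30),(180,35,255))
for r in range(182,214,2):
    print(r,"".join("#" if v else "." for v in g[r,225:285]),[int(v) for v in s[r,236:272:3,1]])
```

```text
[0.41811281 0.19336523 0.13852261] [0.99650175 0.64502972 0.26691768]
expected cup4 bottom/rim px [[251.03452588 197.99936581]
 [250.73509433 183.74164427]]
182 .....#########.......#################################...... [90, 25, 84, 193, 159, 146, 139, 154, 144, 140, 153, 157]
184 ###...########.#....#############################........... [86, 27, 90, 171, 88, 100, 100, 127, 181, 178, 183, 149]
186 .......##.#####..################################........... [84, 28, 40, 145, 125, 118, 109, 114, 140, 129, 129, 124]
188 ...........#####.....###########################............ [78, 31, 147, 134, 85, 90, 85, 70, 139, 134, 132, 127]
190 .....................##########################............. [154, 147, 203, 172, 87, 92, 87, 69, 128, 130, 110, 100]
192 ......................########################.............. [207, 208, 211, 179, 86, 91, 86, 71, 112, 112, 108, 96]
194 ......................#######################............... [205, 208, 210, 195, 85, 93, 86, 71, 107, 105, 89, 82]
196 ###...................##################.................... [207, 209, 207, 208, 86, 91
[... 298 characters left out ...]
###################.................. [142, 187, 151, 87, 98, 105, 106, 105, 105, 120, 184, 209]
204 ..............#############################................. [211, 104, 135, 114, 96, 105, 93, 112, 62, 174, 144, 207]
206 #######.......############################.................. [194, 168, 73, 104, 110, 78, 120, 104, 112, 62, 113, 207]
208 ...........###############################.................. [98, 88, 126, 99, 81, 77, 82, 117, 114, 113, 79, 205]
210 ...............##########################................... [216, 118, 84, 83, 100, 121, 126, 87, 76, 79, 108, 200]
212 ...............##########################................... [207, 161, 84, 91, 90, 92, 90, 87, 83, 77, 139, 210]
```

In the scene view cup_4's foot is centred at column 253, and the nest's rim at column 253, so they are aligned. I'm lowering it.

Request:
{"method": "send_rows", "body": {"increments": [{"dx": 0, "dy": 0, "dz": -0.5, "roll": 0, "claw": -1}, {"dx": 0, "dy": 0, "dz": -1, "roll": 0, "claw": -1}, {"dx": 0, "dy": 0, "dz": -1.4, "roll": 0, "claw": -1}, {"dx": 0, "dy": 0, "dz": -1.75, "roll": 0, "claw": -1}, {"dx": 0, "dy": 0, "dz": -2, "roll": 0, "claw": -1}]}}

```text
clock: 26.1
tcp_pos: [0.4183, 0.1942, 0.0888]
orientation: [-0.0, 0.0, 1.0, -0.0]
wrist_force: [-1.1, 0.8, -0.5]
finger_gap: 0.012
grip_force: 78.3
```

Request:
{"method": "send_rows", "body": {"increments": [{"dx": 0, "dy": 0, "dz": -0.06, "roll": 0, "claw": -1}, {"dx": 0, "dy": 0, "dz": -0.12, "roll": 0, "claw": -1}, {"dx": 0, "dy": 0, "dz": -0.15, "roll": 0, "claw": -1}, {"dx": 0, "dy": 0, "dz": -0.15, "roll": 0, "claw": -1}, {"dx": 0, "dy": 0, "dz": -0.15, "roll": 0, "claw": -1}]}}

```text
clock: 26.72
tcp_pos: [0.4187, 0.1944, 0.0868]
orientation: [0.0, 0.0, 1.0, 0.0]
wrist_force: [-2.2, -0.0, 7.2]
finger_gap: 0.0114
grip_force: 79.1
```

Contact with the floor of cup_3, as with the earlier cups. I'm releasing narrowly and retreating.

Request:
{"method": "send_rows", "body": {"increments": [{"dx": 0, "dy": 0, "dz": 0, "roll": 0, "claw": -0.6}, {"dx": 0, "dy": 0, "dz": 0, "roll": 0, "claw": -0.45}, {"dx": 0, "dy": 0, "dz": 0, "roll": 0, "claw": -0.4}, {"dx": 0, "dy": 0, "dz": 0, "roll": 0, "claw": -0.4}, {"dx": 0, "dy": 0, "dz": 0, "roll": 0, "claw": -0.4}]}}

```text
clock: 27.35
tcp_pos: [0.4186, 0.1942, 0.0857]
orientation: [-0.0, 0.0, 1.0, 0.0]
wrist_force: [-0.8, 0.2, -0.5]
finger_gap: 0.0257
grip_force: 0.0
```

Request:
{"method": "send_rows", "body": {"increments": [{"dx": 0, "dy": 0, "dz": 0.8, "roll": 0, "claw": -0.4}, {"dx": 0, "dy": 0, "dz": 1.6, "roll": 0, "claw": -0.4}, {"dx": 0, "dy": 0, "dz": 2.4, "roll": 0, "claw": -0.4}, {"dx": 0, "dy": 0, "dz": 3.2, "roll": 0, "claw": -0.4}, {"dx": 0, "dy": 0, "dz": 3.4, "roll": 0, "claw": -0.4}]}}

```text
clock: 27.98
tcp_pos: [0.4194, 0.1944, 0.1719]
orientation: [0.001, 0.0, 1.0, 0.0]
wrist_force: [0.2, -0.0, -0.4]
finger_gap: 0.0257
grip_force: 0.0
```

Request:
{"method": "send_rows", "body": {"increments": [{"dx": 0, "dy": -2, "dz": 0, "roll": 0, "claw": -0.4}, {"dx": 0, "dy": -4, "dz": 0, "roll": 0, "claw": -0.4}, {"dx": 0, "dy": -6, "dz": 0, "roll": 0, "claw": -0.4}, {"dx": 0, "dy": -7, "dz": 0, "roll": 0, "claw": -0.4}, {"dx": 0, "dy": -7, "dz": 0, "roll": 0, "claw": -0.4}]}}

```text
clock: 28.6
tcp_pos: [0.4183, 0.0179, 0.1702]
orientation: [-0.0, 0.002, 1.0, 0.0]
wrist_force: [0.4, 0.1, 0.6]
finger_gap: 0.0254
grip_force: 0.0
```

Run:
```python
from meas import *
print(get_state()["tcp_pos"],get_state()["qvel"].round(3))
C=read_camera("scene");T=read_camera("top");s=C["image"];t=T["image"]
a=np.hstack([cv2.resize(s[170:250,200:300],(500,400)),cv2.resize(t[185:265,205:285],(400,400))])
cv2.imwrite("pics/g11.png",cv2.resize(a,(800,356)))
```

```text
[0.41833068 0.01789733 0.17017344] [0.046 0.002 0.002 0.008 0.013 0.021]
```

View pics/g11.png

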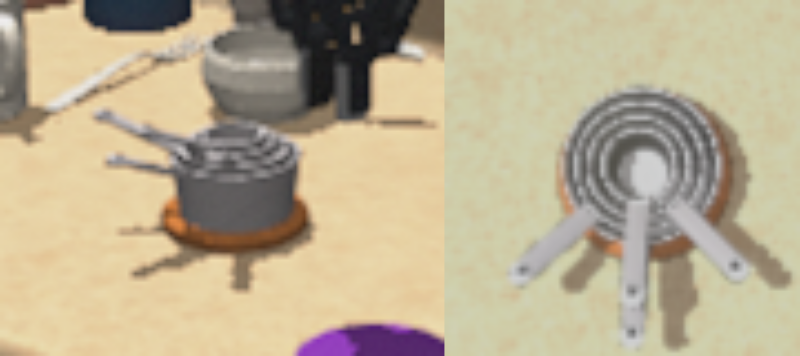

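All four cups are nested concentrically on the board, with rims stepping evenly, and the gripper is clear. I'm handing in.

```bash
python3 -c "
from workcell import hand_in
print(hand_in())"
```

```text
the job is handed in; nothing more can be done
None
```

All four measuring cups are nested upright on the wooden board and released, the robot never went near the tin, shaker or mug, and the job is handed in at about 29 s of robot time (no verdict was returned).

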